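# Make up a staining kit and a cutting kit from the bench stock

### The arm

A 7-joint arm with a two-finger parallel gripper is mounted at the origin on a cart in front of the work surface, level with it; the furniture and walls round the work are solid. World frame = base frame: x ahead of the robot, y to its left, z up, the work surface at z = 0. Lengths are in m, angles in degrees, forces in N, time in s.
With the tool pointing down it reaches from about 0.425 to 0.875 m from the base axis. Payload 4.7 kg.
Tool frame: the origin (TCP) lies between the finger pads; the fingertips stand 8 mm ahead of it and the grasp point (between the pads) lies 11 mm behind it (env.tip_extent is the distance from the TCP to the fingertips, in m); z points along the fingers, y is the line along which they close (so a half turn about z gives the same grasp; the last joint's range is limited). The gripper opens to 87 mm and grips with 3 to 60 N. Pads are 19 mm wide; open, the fingers measure 117 mm over their backs; the gripper's body (75 mm by 190 mm) begins 51 mm behind the grasp point.
Start: joints at [-66.572, 18.392, -4.016, 83.108, 1.295, 78.541, -3.26], TCP at [0.25, 0.6, 0.231] pointing down, gripper open.
Joint ranges: [-163.93, 163.93], [-17.29, 119.83], [-79.2, 71.16], [3.27, 140.29], [-89.18, 269.18], [5.43, 117.66], [-154.24, 154.24]. Speed limits (degrees/s): [147.25, 147.25, 180, 180, 180, 180, 180].

### API

Orientations are given as [roll, pitch, yaw] about the fixed x, y, z axes, in that order (R = Rz(yaw) Ry(pitch) Rx(roll)).
In Python, from cell import sensors, vision, workorder, env gives the robot as it stands.
- The arm moves only by the tool drive_tool, never from a script. Its argument "moves" is a list of rows, each an object of numbers: "x", "y", "z": the shift along the tool's x, y, z in mm; "rx", "ry", "rz": the turn, a rotation vector about the tool's x, y, z in rad; "fingers": the closure, from -1 (fully open) to 1 (shut). In form: [{"x": .., "y": .., "z": .., "rx": .., "ry": .., "rz": .., "fingers": ..}, ...]. A call has 1 to 20 rows; each row is the pose to reach, as a shift and turn from the pose commanded when the call began, along the tool's axes at that moment; what a row does not reach only later rows make up. A row lasts 1/8 s, in which the tool goes at most 62.5 mm and 10.7 degrees, less where a joint would pass 70% of its speed; a pose out of reach is approached as far as the arm can. A call with a gripper value outside its range is refused whole. The fingers move at their own pace and stop on an object; "force" is the grip in N (left out, the last holds). Time passes only in rows, so rows that repeat a pose let the fingers close. It gives the time, the measured TCP pose, the force, the opening and the grip force at its end, in the units of the state.
- sensors.get_obs(): the state, without advancing time (a new reading comes with each control period).
- vision.read_camera(name): name is "scene" or "top"; returns a dict with "image" (420x560x3 uint8, red, green, blue), "fx", "fy", "cx", "cy" (pixels), "k1" (the pictures are not rectified: a ray, as slopes to the right and down, at radius r is drawn at 1 + k1 r^2 times it, then the intrinsics apply), "R" (3x3) and "t" (3): a world point X has camera coordinates R X + t. Camera axes: x right, y down, z forward; pixel columns grow to the right and rows downward; lengths in m; the calibration is good to about 2 mm. A picture is of the moment at which its call begins. There is no depth.
- workorder.sign_off(): hands the job in; it is judged then, once.
The state is a dict: "time_s": time; "qpos": joint angles; "joint_velocities": joint speeds; "effort": joint torques, N m; "tool_pos": TCP position; "tool_rot": TCP orientation; "force": force on the tool from outside, world axes, zero at the start; "wrist_torque": the same for the moment, N m; "grip_width": finger opening in m; "grasp_force": force on a finger pad.
Only numpy, scipy, OpenCV 4.12 (cv2) and the standard library are available. Lean on these libraries where they do the work, as an engineer would, in place of code of your own. Each camera call takes 0.05 s, during which the arm holds its last target. There are 200 camera calls.

### The job

Make up two kits from the stock at the front of the worktop. In the tray with the straight partition, stand the slim bottle with the pipette bulb in the narrow compartment and lay the label roll flat in the wide one; in the tray with the round well, stand the specimen jar in the well and set the small carton flat in the free space beside it. Tip nothing over, let everything rest on the tray floors, and leave the brown screw-cap bottle and the loose steel mould where they are.

Things in the scene. Friction and masses are not known exactly. Their poses are not given: they have to be found in the camera images.
- partition_tray: fixed shallow grey tray, 96 (x) x 158 (y) mm, rim 14 mm high, walls 4 mm, floor 4 mm, split by a straight partition 4 mm thick along x at y = -13 mm. Origin: centre of underside, z up. Wide compartment 86 mm along y, centre (0, 32) mm; narrow one 60 mm along y, centre (0, -45) mm; both 88 mm along x. Yaw within 0.25 rad: the wide one is always on the left (+y).
- well_tray: fixed shallow grey tray, 96 (x) x 144 (y) mm, rim 14 mm high, walls 4 mm, floor 4 mm, with a round collar on its floor. Origin: centre of underside, z up. The collar is the well: 54 mm bore, 4 mm wall, top 14 mm high, open to the floor, centre (0, -36) mm. Free space beside it 73 mm along y, 88 mm along x, centre (0, 32) mm. Yaw within 0.25 rad: the well is always on the right (-y).
- pipette_bottle: slim brown bottle with a black rubber pipette bulb, 102 mm tall; body 33 mm in diameter up to about 60 mm height, bulb 13 mm thick; about 70 g. Origin at the centre of its underside, z up its axis. Goes in the narrow compartment of the partitioned tray.
- label_roll: roll of white labels with a hole in the middle, lying flat, 60 mm in diameter, 28 mm high, about 90 g. Origin at the centre of its underside, z up its axis. Goes in the wide compartment of the partitioned tray.
- specimen_jar: small plain white jar with a ribbed grey screw lid, 38 mm in diameter, 70 mm tall, about 60 g. Origin at the centre of its underside, z up its axis. Goes in the round well of the other tray.
- small_carton: small printed carton lying flat, 41 mm along its x, 61 mm along its y, 30 mm high, about 50 g. Origin within 2 mm of the centre of its underside, z up. Goes in the free space beside the round well, where it fits best with its long side (y) along the tray's x.
- brown_bottle: brown bottle with a black screw cap, 42 mm in diameter, 95 mm tall, standing loose among the stock; belongs to neither kit and must not be moved. Origin at the centre of its underside.
- steel_mould: small loose dish of bare steel, 31 x 41 mm, 9 mm high, near the front edge of the worktop; not to be moved. Origin at the centre of its underside.
Things that resemble listed ones, but are neither listed nor needed, are in the scene too. Leave any green look-alike of the specimen_jar alone. Leave any pink look-alike of the label_roll alone.

How it is judged (in metres and radians):
At the end, for the whole second after the job is handed in: Pipette bottle in the narrow and label roll in the wide compartment of the partitioned tray, specimen jar in the round well and small carton in the space beside it: each centred inside its compartment within its play, upright or flat (0.1 rad), down on the tray floor (3 mm), at rest (x of pipette_bottle in the frame of partition_tray between -0.031 and 0.031 m and y of pipette_bottle in the frame of partition_tray between -0.062 and -0.028 m and z of pipette_bottle in the frame of partition_tray between 0.001 and 0.007 m and angle between each of pipette_bottle, label_roll, specimen_jar, small_carton's own z axis and vertical below 0.1 rad and linear speed of each of pipette_bottle, label_roll, specimen_jar, small_carton below 0.02 m/s and angular speed of each of pipette_bottle, label_roll, specimen_jar, small_carton below 0.2 rad/s and x of label_roll in the frame of partition_tray between -0.018 and 0.018 m and y of label_roll in the frame of partition_tray between 0.014 and 0.05 m and z of label_roll in the frame of partition_tray between 0.001 and 0.007 m and x of specimen_jar in the frame of well_tray between -0.012 and 0.012 m and y of specimen_jar in the frame of well_tray between -0.048 and -0.024 m and z of specimen_jar in the frame of well_tray between 0.001 and 0.007 m and x of small_carton in the frame of well_tray between -0.027 and 0.027 m and y of small_carton in the frame of well_tray between 0.009 and 0.054 m and z of small_carton in the frame of well_tray between 0.001 and 0.007 m); the robot touches nothing.
It fails at once if one of the four things of the kits is tipped over (angle between any of pipette_bottle, label_roll, specimen_jar, small_carton's own z axis and vertical above 0.7 rad).
It fails at once if the brown screw-cap bottle, which belongs to neither kit, is moved (distance of brown_bottle from where it was at the start of the episode above 0.02 m or angle between brown_bottle's own z axis and vertical above 0.5 rad).
It fails at once if the steel mould, which belongs to neither kit, is moved (distance of steel_mould from where it was at the start of the episode above 0.02 m or angle between steel_mould's own z axis and vertical above 0.5 rad).
It also fails if it takes over 96 s, if anything falls off the work surface, if the arm or the gripper's body presses on something with over 40 N, if the wrist force passes 120 N, or if a joint passes its speed limit or range.

## Working session

There is one attempt and no reset: what is moved stays moved. The work goes in short steps, Python scripts to look and compute and a tool call to move; the robot and the scene stay as the last step left them, time stands still between calls to the robot, and variables do not carry over. Pictures are saved under pics/ and viewed, at most 14 in all, crops included, and the job is handed in when it is done.

Besides the shell and the picture viewer there is one more tool, called after "Emit:" by a JSON object that holds its "method" and its "body". drive_tool: Moves the arm, as the interface text tells. Its arguments: {"type":"object","properties":{"moves":{"type":"array"},"force":{"type":"number"}},"required":["moves"]}

```bash
ls; mkdir -p pics
cat > h.py <<'E'
import numpy as np, cv2
from cell import sensors, vision, workorder, env
def shot(n,f):
    c=vision.read_camera(n); cv2.imwrite('pics/'+f,c['image'][:,:,::-1]); np.save('pics/'+f+'.npy',c,allow_pickle=True); return c
def load(f): return np.load('pics/'+f+'.npy',allow_pickle=True).item()
def K(c): return np.array([[c['fx'],0,c['cx']],[0,c['fy'],c['cy']],[0,0,1.]]), np.array([c['k1'],0,0,0,0.])
def ray(c,uv):
    k,d=K(c); p=cv2.undistortPointsIter(np.array([[uv]],float),k,d,None,None,(3,50,1e-10))[0,0]
    R=np.array(c['R']);return -R.T@np.array(c['t']), R.T@np.array([p[0],p[1],1])
def atz(c,uv,z):
    o,r=ray(c,uv); return o+r*(z-o[2])/r[2]
def tri(c1,u1,c2,u2):
    o1,r1=ray(c1,u1);o2,r2=ray(c2,u2);r1/=np.linalg.norm(r1);r2/=np.linalg.norm(r2)
    s=np.linalg.lstsq(np.c_[r1,-r2],o2-o1,rcond=None)[0];a=o1+s[0]*r1;b=o2+s[1]*r2
    return (a+b)/2,np.linalg.norm(a-b)
def proj(c,X):
    k,d=K(c); return cv2.projectPoints(np.array(X,float).reshape(-1,3),cv2.Rodrigues(np.array(c['R']))[0],np.array(c['t'],float),k,d)[0][:,0]
E
python3 - <<'E'
from h import *
for n in('scene','top'):
    c=shot(n,n+'0.png'); print(n,c['fx'],c['k1'],-np.array(c['R']).T@np.array(c['t']),np.round(c['R'],2))
    i=c['image'];cv2.imwrite(f'pics/{n}0b.png',cv2.resize(i,(800,600),interpolation=cv2.INTER_CUBIC)[:,:,::-1])
print(sensors.get_obs(), env.tip_extent)
E
```

```text
pics
scene 390.10294320798664 -0.09344279403744969 [0.1807054  0.33198786 0.65168407] [[-0.87 -0.5  -0.01]
 [-0.32  0.57 -0.76]
 [ 0.38 -0.65 -0.65]]
top 404.1237817880978 -0.07351312457692576 [ 0.46861655 -0.2605371   1.00552226] [[-0.01 -1.    0.01]
 [-1.    0.01 -0.06]
 [ 0.06 -0.01 -1.  ]]
{'time_s': 0.1, 'qpos': array([-66.57198819,  18.43664095,  -4.01498071,  83.16793461,
         1.29650884,  78.54003889,  -3.26038738]), 'joint_velocities': array([-0.05286668, -0.13540682,  0.07417841, -0.15869644, -0.04300282,
        0.13894397, -0.02344019]), 'effort': array([-2.00133068e-04, -4.92568231e+01, -4.05910984e-01, -3.13400245e+01,
       -6.43238425e-02,  3.93538037e-02,  4.18901811e-05]), 'tool_pos': array([0.2498784 , 0.5995342 , 0.22954987]), 'tool_rot': array([-1.79900698e+02,  7.04100055e-03,  1.57380980e+02]), 'force': array([1.38998404, 0.7763368 , 0.27253257]), 'wrist_torque': array([ 0.01792183,  0.01187507, -0.03071634]), 'grasp_force': 0.0, 'grip_width': 0.08731249051727123} 0.008
```

View pics/scene0b.png

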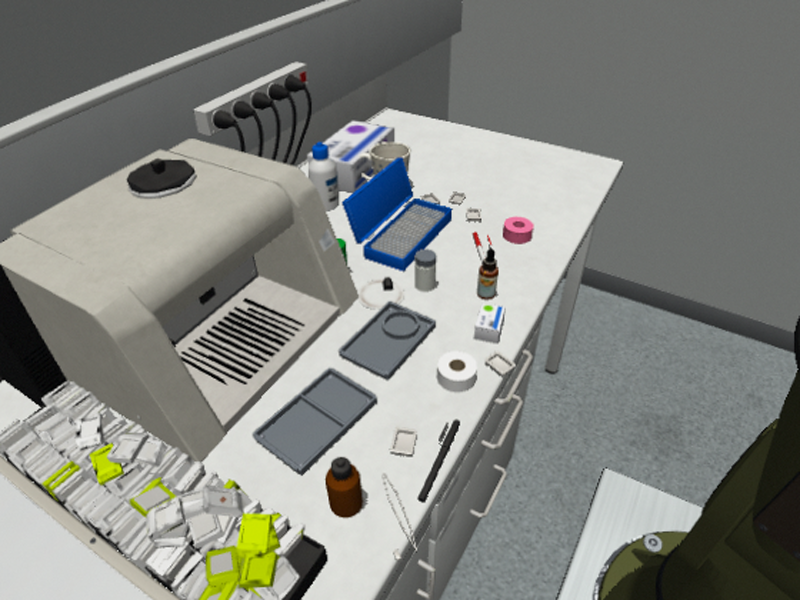

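View pics/top0b.png

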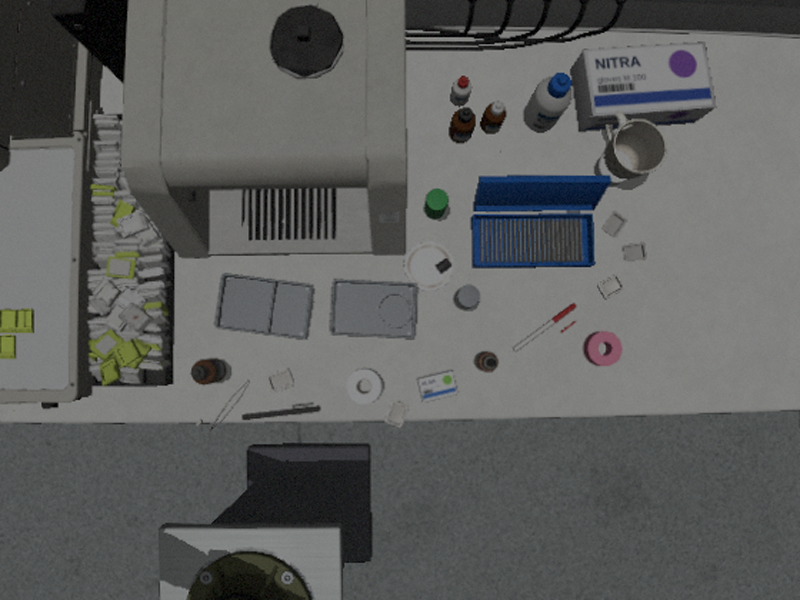

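```bash
cat >> h.py <<'E'
def crop(f,x0,y0,w,h,s,out,g=1.0):
    i=cv2.imread('pics/'+f)[y0:y0+h,x0:x0+w]; i=np.clip(255*(i/255.)**g,0,255).astype(np.uint8)
    i=cv2.resize(i,None,fx=s,fy=s,interpolation=cv2.INTER_CUBIC)
    for k in range(-(-x0//10)*10,x0+w,10):
        cv2.putText(i,str(k),(int((k-x0+.5)*s),8),0,.3,(0,0,255),1); cv2.line(i,(int((k-x0+.5)*s),10),(int((k-x0+.5)*s),16),(0,0,255),1)
    for k in range(-(-y0//10)*10,y0+h,10):
        cv2.putText(i,str(k),(0,int((k-y0+.5)*s)+3),0,.3,(0,0,255),1); cv2.line(i,(22,int((k-y0+.5)*s)),(28,int((k-y0+.5)*s)),(0,0,255),1)
    cv2.imwrite('pics/'+out,i)
E
python3 - <<'E'
from h import *
crop('top0.png',128,182,116,114,5,'ct1.png',.6) if 0 else None
crop('top0.png',130,182,220,120,3.6,'ct.png',.6)
crop('scene0.png',170,170,220,200,3,'cs.png')
E
```

```text
(no output)
```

View pics/ct.png

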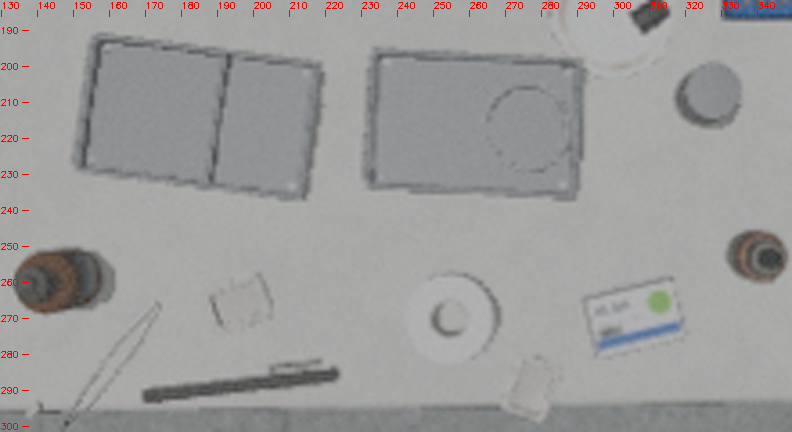

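View pics/cs.png

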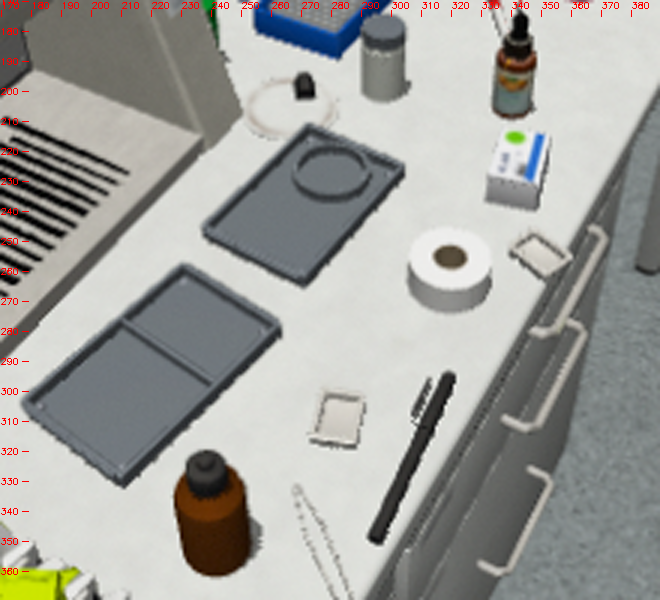

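```bash
cat > m.py <<'E'
from h import *
T=load('top0.png');S=load('scene0.png')
t=lambda p:(p[0]/3.6+129.5,p[1]/3.6+181.5)
s=lambda p:(p[0]/3+169.5,p[1]/3+169.5)
def q(n,a,b):
    X,e=tri(T,t(a),S,s(b)); print(n,np.round(X*1e3,1),'gap',round(e*1e3,1)); return X
def rect(n,A,B,z):
    P=np.array([q(n,a,b) for a,b in zip(A,B)])
    P1=np.array([atz(T,t(a),z) for a in A]);P2=np.array([atz(S,s(b),z) for b in B])
    for m,Q in (('tri',P),('top',P1),('scene',P2)):
        e=Q[0]+Q[3]-Q[1]-Q[2] # +y edge direction
        f=Q[0]+Q[1]-Q[2]-Q[3] # +x
        print(n,m,'c',np.round(Q.mean(0)*1e3,1),'yaw',np.degrees(np.arctan2(-e[0],e[1])).round(1),np.degrees(np.arctan2(f[1],f[0])).round(1),'size y,x',np.round([np.linalg.norm(e)*500,np.linalg.norm(f)*500],1))
rect('part',[(97,35),(323,62),(307,198),(75,167)],[(24,405),(185,264),(281,330),(122,485)],.014)
rect('well',[(374,49),(583,62),(577,198),(367,188)],[(204,231),(310,125),(404,170),(305,285)],.014)
rect('cart',[(584,300),(670,278),(685,330),(598,357)],[(501,131),(550,136),(537,182),(488,178)][0:0] or [(550,136),(501,131),(488,178),(537,182)][0:0] or [(488,178),(501,131),(550,136),(537,182)],.030)
q('rollhole',(450,316),(451,257)); q('jarlid',(714,91),(384,30)); q('bulb',(769,258),(520,14)); q('browncap',(37,284),(208,458))
q('collar',(528,129),(332,172))
for nm,p,z in (('roll',(450,316),.028),('jar',(714,91),.07),('bulb',(769,258),.102)): print(nm,'top',np.round(atz(T,t(p),z)*1e3,1))
for nm,p,z in (('roll',(451,257),.028),('jar',(384,30),.07),('bulb',(520,14),.102)): print(nm,'scene',np.round(atz(S,s(p),z)*1e3,1))
# machine: front roof edge, in the 800x600 pictures
f=lambda p:(p[0]*.7,p[1]*.7)
for a,b in [((407,0),(183,140)),((407,182),(333,200)) ,((365,182),(305,222)),((162,182),(60,292)),((406,252),(357,300)),((204,255),(222,445))]:
    X,e=tri(T,f(a),S,f(b)); print('mach',np.round(X*1e3),round(e*1e3,1))
for p in [(197,268),(277,289)]: print('mould',np.round(atz(T,p,.005)*1e3))
E
python3 m.py
```

```text
part [589.9  38.    8.9] gap 0.1
part [ 568.8 -118.9    9.5] gap 0.1
part [ 476.5 -105.9    2.9] gap 2.3
part [498.1  53.1   6.8] gap 1.6
part tri c [533.3 -33.4   7. ] yaw -7.7 -8.7 size y,x [159.4  93.2]
part top c [532.9 -35.   14. ] yaw -7.9 -8.1 size y,x [159.2  92.7]
part scene c [529.8 -29.3  14. ] yaw -7.7 -10.1 size y,x [156.3  94.7]
well [ 576.9 -154.2    8.5] gap 1.1
well [ 566.5 -297.5   11.2] gap 0.7
well [ 474.3 -291.7    6.8] gap 2.7
well [ 482.4 -147.9    5.8] gap 1.2
well tri c [ 525.  -222.8    8.1] yaw -3.7 -3.7 size y,x [143.8  93.7]
well top c [ 524.4 -223.3   14. ] yaw -3.9 -3.3 size y,x [143.3  94.1]
well scene c [ 522.4 -217.7   14. ] yaw -2.9 -5.9 size y,x [143.6  94. ]
cart [ 405.  -295.1   27.3] gap 0.7
cart [ 418.9 -353.2   25.3] gap 1.1
cart [ 382.5 -363.1   27.9] gap 2.5
cart [ 367.9 -303.5   33.3] gap 1.5
cart tri c [ 393.5 -328.7   28.4] yaw 13.6 14.0 size y,x [60.6 38.1]
cart top c [ 393.5 -328.6   30. ] yaw 14.8 14.0 size y,x [60.1 37.5]
cart scene c [ 393. -327.   30.] yaw 12.5 21.3 size y,x [56.5 38.4]
rollhole [ 394.9 -205.6   27.7] gap 0.8
jarlid [ 541.4 -380.2   65.3] gap 1.2
bulb [ 433.7 -407.9  102.3] gap 0.1
browncap [423.7  51.4  91.9] gap 1.9
collar [ 522.  -258.6    9.7] gap 2.8
roll top [ 395.3 -205.5   28. ]
jar top [ 540.5 -379.9   70. ]
bulb top [ 433.7 -407.9  102. ]
roll scene [ 394.5 -205.6   28. ]
jar scene [ 539.1 -374.3   70. ]
bulb scene [ 433.9 -408.2  102. ]
mach [ 959. -275.  236.] 25.8
mach [ 682. -287.  192.] 31.3
mach [ 688. -225.  182.] 24.4
mach [717.  91. 249.] 90.8
mach [ 624. -280.    4.] 1.6
mach [621.  73.   5.] 3.9
mould [398. -62.   5.]
mould [ 344. -259.    5.]
```

```bash
cat >> h.py <<'E'
from scipy.spatial.transform import Rotation as Ro
def plan(*wps):
    """shift (mm) and turn (rad) in tool axes from the measured pose to each (x,y,z,yaw deg), tool down"""
    o=sensors.get_obs(); R0=Ro.from_euler('xyz',o['tool_rot'],degrees=True); print('t',round(o['time_s'],2),np.round(o['tool_pos'],4),np.round(o['tool_rot'],1),'j7',np.round(o['qpos'][6],0))
    for w in wps:
        d=R0.inv().apply(np.array(w[:3])-o['tool_pos'])*1e3
        v=(R0.inv()*Ro.from_euler('xyz',[180,0,w[3]],degrees=True)).as_rotvec()
        print(w,'xyz',np.round(d,1),'rot',np.round(v,3))
E
python3 -c "
from h import *
plan((.48,.25,.23,160),(.45,-.05,.22,165),(.395,-.2055,.12,172),(.395,-.2055,.021,172))"
```

```text
t 0.1 [0.2499 0.5995 0.2295] [-179.9    0.   157.4] j7 -3.0
(0.48, 0.25, 0.23, 160) xyz [-346.9 -234.1   -0. ] rot [-0.002  0.    -0.046]
(0.45, -0.05, 0.22, 165) xyz [-434.5 -522.6   10.5] rot [-0.002  0.    -0.133]
(0.395, -0.2055, 0.12, 172) xyz [-443.6 -687.1  110.8] rot [-0.002 -0.    -0.255]
(0.395, -0.2055, 0.021, 172) xyz [-443.6 -686.9  209.8] rot [-0.002 -0.    -0.255]
```

Emit:
{"method": "drive_tool", "body": {"moves": [{"x": -347,"y": -234,"z": 0,"rz": -0.046,"fingers": -1},{"x": -347,"y": -234,"z": 0,"rz": -0.046,"fingers": -1},{"x": -347,"y": -234,"z": 0,"rz": -0.046,"fingers": -1},{"x": -347,"y": -234,"z": 0,"rz": -0.046,"fingers": -1},{"x": -347,"y": -234,"z": 0,"rz": -0.046,"fingers": -1},{"x": -347,"y": -234,"z": 0,"rz": -0.046,"fingers": -1},{"x": -347,"y": -234,"z": 0,"rz": -0.046,"fingers": -1},{"x": -434,"y": -523,"z": 10,"rz": -0.133,"fingers": -1},{"x": -434,"y": -523,"z": 10,"rz": -0.133,"fingers": -1},{"x": -434,"y": -523,"z": 10,"rz": -0.133,"fingers": -1},{"x": -434,"y": -523,"z": 10,"rz": -0.133,"fingers": -1},{"x": -434,"y": -523,"z": 10,"rz": -0.133,"fingers": -1},{"x": -444,"y": -687,"z": 111,"rz": -0.255,"fingers": -1},{"x": -444,"y": -687,"z": 111,"rz": -0.255,"fingers": -1},{"x": -444,"y": -687,"z": 111,"rz": -0.255,"fingers": -1},{"x": -444,"y": -687,"z": 111,"rz": -0.255,"fingers": -1},{"x": -444,"y": -687,"z": 111,"rz": -0.255,"fingers": -1},{"x": -444,"y": -687,"z": 111,"rz": -0.255,"fingers": -1}]}}

```text
invalid input at $.moves[0]: expected keys x, y, z, rx, ry, rz, fingers
```

```bash
python3 -c "
from h import *
plan((.395,-.2055,.021,172))"
```

```text
t 0.1 [0.2499 0.5995 0.2295] [-179.9    0.   157.4] j7 -3.0
(0.395, -0.2055, 0.021, 172) xyz [-443.6 -686.9  209.8] rot [-0.002 -0.    -0.255]
```

Emit:
{"method": "drive_tool", "body": {"moves": [{"x": -347,"y": -234,"z": 0,"rx": 0,"ry": 0,"rz": -0.046,"fingers": -1},{"x": -347,"y": -234,"z": 0,"rx": 0,"ry": 0,"rz": -0.046,"fingers": -1},{"x": -347,"y": -234,"z": 0,"rx": 0,"ry": 0,"rz": -0.046,"fingers": -1},{"x": -347,"y": -234,"z": 0,"rx": 0,"ry": 0,"rz": -0.046,"fingers": -1},{"x": -347,"y": -234,"z": 0,"rx": 0,"ry": 0,"rz": -0.046,"fingers": -1},{"x": -347,"y": -234,"z": 0,"rx": 0,"ry": 0,"rz": -0.046,"fingers": -1},{"x": -347,"y": -234,"z": 0,"rx": 0,"ry": 0,"rz": -0.046,"fingers": -1},{"x": -434,"y": -523,"z": 10,"rx": 0,"ry": 0,"rz": -0.133,"fingers": -1},{"x": -434,"y": -523,"z": 10,"rx": 0,"ry": 0,"rz": -0.133,"fingers": -1},{"x": -434,"y": -523,"z": 10,"rx": 0,"ry": 0,"rz": -0.133,"fingers": -1},{"x": -434,"y": -523,"z": 10,"rx": 0,"ry": 0,"rz": -0.133,"fingers": -1},{"x": -434,"y": -523,"z": 10,"rx": 0,"ry": 0,"rz": -0.133,"fingers": -1},{"x": -444,"y": -687,"z": 111,"rx": 0,"ry": 0,"rz": -0.255,"fingers": -1},{"x": -444,"y": -687,"z": 111,"rx": 0,"ry": 0,"rz": -0.255,"fingers": -1},{"x": -444,"y": -687,"z": 111,"rx": 0,"ry": 0,"rz": -0.255,"fingers": -1},{"x": -444,"y": -687,"z": 111,"rx": 0,"ry": 0,"rz": -0.255,"fingers": -1},{"x": -444,"y": -687,"z": 111,"rx": 0,"ry": 0,"rz": -0.255,"fingers": -1},{"x": -444,"y": -687,"z": 111,"rx": 0,"ry": 0,"rz": -0.255,"fingers": -1}]}}

```text
time_s: 2.35
tool_pos: [0.3968, -0.2037, 0.1202]
tool_rot: [180.0, 0.1, 172.1]
force: [0.1, -0.3, 0.6]
grip_width: 0.087
grasp_force: 0.0
```

```bash
python3 -c "
from h import *
plan((.395,-.2055,.021,172))
shot('top','t1.png');crop('t1.png',210,220,120,90,6,'ct1.png',.6)"
```

```text
t 2.35 [ 0.3968 -0.2037  0.1202] [1.800e+02 1.000e-01 1.721e+02] j7 104.0
(0.395, -0.2055, 0.021, 172) xyz [ 1.7 -2.  99.2] rot [0.    0.001 0.002]
```

View pics/ct1.png

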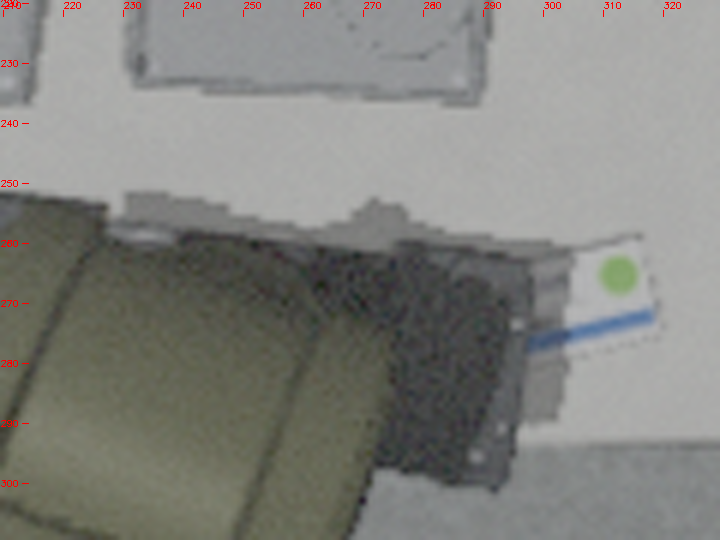

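Emit:
{"method": "drive_tool", "body": {"moves": [{"x": 0,"y": 0,"z": 50,"rx": 0,"ry": 0,"rz": 0,"fingers": -1},{"x": 0,"y": 0,"z": 80,"rx": 0,"ry": 0,"rz": 0,"fingers": -1},{"x": 0,"y": 0,"z": 99,"rx": 0,"ry": 0,"rz": 0,"fingers": -1},{"x": 0,"y": 0,"z": 99,"rx": 0,"ry": 0,"rz": 0,"fingers": -1},{"x": 0,"y": 0,"z": 99,"rx": 0,"ry": 0,"rz": 0,"fingers": 1},{"x": 0,"y": 0,"z": 99,"rx": 0,"ry": 0,"rz": 0,"fingers": 1},{"x": 0,"y": 0,"z": 99,"rx": 0,"ry": 0,"rz": 0,"fingers": 1},{"x": 0,"y": 0,"z": 99,"rx": 0,"ry": 0,"rz": 0,"fingers": 1},{"x": 0,"y": 0,"z": 99,"rx": 0,"ry": 0,"rz": 0,"fingers": 1}], "force": 20}}

```text
time_s: 3.52
tool_pos: [0.3961, -0.205, 0.021]
tool_rot: [180.0, 0.1, 172.0]
force: [-1.5, 0.9, 5.4]
grip_width: 0.0584
grasp_force: 20.0
```

```bash
python3 -c "
from h import *
p=(np.array([532.5,-33.8])+[[np.cos(-.138),-np.sin(-.138)],[np.sin(-.138),np.cos(-.138)]]@np.array([0,32.]))/1e3; print(p)
plan((.40,-.2055,.12,172),(p[0],p[1],.12,172),(p[0],p[1],.025,172))"
```

```text
[ 0.536902   -0.00210422]
t 3.52 [ 0.3961 -0.205   0.021 ] [1.80e+02 1.00e-01 1.72e+02] j7 112.0
(0.4, -0.2055, 0.12, 172) xyz [ -4.    0.1 -99. ] rot [ 0.     0.001 -0.   ]
(np.float64(0.5369019969563508), np.float64(-0.0021042207416148494), 0.12, 172) xyz [-111.2  220.6  -98.8] rot [ 0.     0.001 -0.   ]
(np.float64(0.5369019969563508), np.float64(-0.0021042207416148494), 0.025, 172) xyz [-111.1  220.5   -3.8] rot [ 0.     0.001 -0.   ]
```

Emit:
{"method": "drive_tool", "body": {"moves": [{"x": -2,"y": 0,"z": -40,"rx": 0,"ry": 0,"rz": 0,"fingers": 1},{"x": -4,"y": 0,"z": -70,"rx": 0,"ry": 0,"rz": 0,"fingers": 1},{"x": -30,"y": 50,"z": -80,"rx": 0,"ry": 0,"rz": 0,"fingers": 1},{"x": -56,"y": 100,"z": -80,"rx": 0,"ry": 0,"rz": 0,"fingers": 1},{"x": -83,"y": 150,"z": -80,"rx": 0,"ry": 0,"rz": 0,"fingers": 1},{"x": -105,"y": 200,"z": -80,"rx": 0,"ry": 0,"rz": 0,"fingers": 1},{"x": -111,"y": 220,"z": -70,"rx": 0,"ry": 0,"rz": 0,"fingers": 1},{"x": -111,"y": 220,"z": -40,"rx": 0,"ry": 0,"rz": 0,"fingers": 1},{"x": -111,"y": 220,"z": -40,"rx": 0,"ry": 0,"rz": 0,"fingers": 1}]}}

```text
time_s: 4.65
tool_pos: [0.5333, -0.0033, 0.058]
tool_rot: [-179.9, -0.3, 172.0]
force: [-0.4, -0.7, -0.3]
grip_width: 0.0586
grasp_force: 20.0
```

```bash
python3 -c "
from h import *
plan((.5369,-.0021,.025,172))
shot('scene','s2.png');crop('s2.png',160,170,220,200,3,'cs2.png')"
```

```text
t 4.65 [ 0.5333 -0.0033  0.058 ] [-179.9   -0.3  172. ] j7 87.0
(0.5369, -0.0021, 0.025, 172) xyz [-3.6  1.8 33. ] rot [-0.002 -0.006 -0.001]
```

View pics/cs2.png

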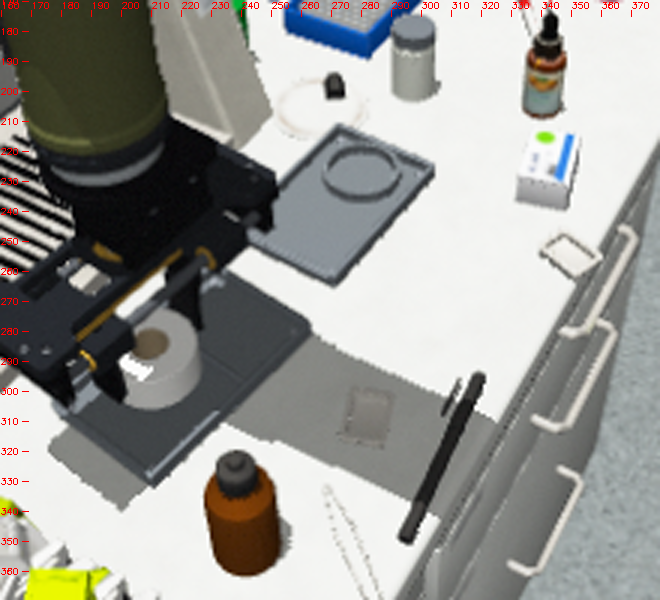

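Emit:
{"method": "drive_tool", "body": {"moves": [{"x": 0,"y": 0,"z": 15,"rx": 0,"ry": 0,"rz": 0,"fingers": 1},{"x": 0,"y": 0,"z": 28,"rx": 0,"ry": 0,"rz": 0,"fingers": 1},{"x": 0,"y": 0,"z": 33,"rx": 0,"ry": 0,"rz": 0,"fingers": 1},{"x": 0,"y": 0,"z": 36,"rx": 0,"ry": 0,"rz": 0,"fingers": 1},{"x": 0,"y": 0,"z": 36,"rx": 0,"ry": 0,"rz": 0,"fingers": 1},{"x": 0,"y": 0,"z": 36,"rx": 0,"ry": 0,"rz": 0,"fingers": 1}]}}

```text
time_s: 5.45
tool_pos: [0.5362, -0.0027, 0.0251]
tool_rot: [180.0, -0.0, 172.0]
force: [-2.8, 0.9, 5.2]
grip_width: 0.0584
grasp_force: 20.0
```

Emit:
{"method": "drive_tool", "body": {"moves": [{"x": 0,"y": 0,"z": 0,"rx": 0,"ry": 0,"rz": 0,"fingers": -0.7},{"x": 0,"y": 0,"z": 0,"rx": 0,"ry": 0,"rz": 0,"fingers": -0.7},{"x": 0,"y": 0,"z": 0,"rx": 0,"ry": 0,"rz": 0,"fingers": -0.7},{"x": 0,"y": 0,"z": -40,"rx": 0,"ry": 0,"rz": 0,"fingers": -0.7},{"x": 0,"y": 0,"z": -90,"rx": 0,"ry": 0,"rz": 0,"fingers": -0.7},{"x": 0,"y": 0,"z": -130,"rx": 0,"ry": 0,"rz": 0,"fingers": -0.7}]}}

```text
time_s: 6.2
tool_pos: [0.5366, -0.0026, 0.1564]
tool_rot: [180.0, 0.1, 172.0]
force: [0.5, 0.2, 0.4]
grip_width: 0.0742
grasp_force: 0.0
```

```bash
python3 -c "
from h import *
plan((.4338,-.408,.155,160),(.4338,-.408,.043,160))"
```

```text
t 6.2 [ 0.5366 -0.0026  0.1564] [1.80e+02 1.00e-01 1.72e+02] j7 83.0
(0.4338, -0.408, 0.155, 160) xyz [  45.3 -415.8    1.2] rot [0.001 0.001 0.209]
(0.4338, -0.408, 0.043, 160) xyz [  45.5 -415.8  113.2] rot [0.001 0.001 0.209]
```

Emit:
{"method": "drive_tool", "body": {"moves": [{"x": 45,"y": -416,"z": 0,"rx": 0,"ry": 0,"rz": 0.209,"fingers": -0.38},{"x": 45,"y": -416,"z": 0,"rx": 0,"ry": 0,"rz": 0.209,"fingers": -0.38},{"x": 45,"y": -416,"z": 0,"rx": 0,"ry": 0,"rz": 0.209,"fingers": -0.38},{"x": 45,"y": -416,"z": 0,"rx": 0,"ry": 0,"rz": 0.209,"fingers": -0.38},{"x": 45,"y": -416,"z": 0,"rx": 0,"ry": 0,"rz": 0.209,"fingers": -0.38},{"x": 45,"y": -416,"z": 0,"rx": 0,"ry": 0,"rz": 0.209,"fingers": -0.38},{"x": 45,"y": -416,"z": 0,"rx": 0,"ry": 0,"rz": 0.209,"fingers": -0.38},{"x": 45,"y": -416,"z": 0,"rx": 0,"ry": 0,"rz": 0.209,"fingers": -0.38},{"x": 45,"y": -416,"z": 0,"rx": 0,"ry": 0,"rz": 0.209,"fingers": -0.38},{"x": 45,"y": -416,"z": 0,"rx": 0,"ry": 0,"rz": 0.209,"fingers": -0.38},{"x": 45,"y": -416,"z": 0,"rx": 0,"ry": 0,"rz": 0.209,"fingers": -0.38}]}}

```text
time_s: 7.58
tool_pos: [0.4347, -0.4068, 0.1546]
tool_rot: [180.0, 0.0, 160.2]
force: [0.3, 0.1, -1.3]
grip_width: 0.0603
grasp_force: 0.0
```

```bash
python3 -c "
from h import *
plan((.4338,-.408,.043,160))
shot('scene','s3.png');shot('top','t3.png')
a=cv2.imread('pics/s3.png')[130:330,160:360];b=cv2.imread('pics/t3.png')[180:300,130:330];b=np.clip(255*(b/255.)**.6,0,255).astype(np.uint8)
b=cv2.copyMakeBorder(b,0,80,0,0,cv2.BORDER_CONSTANT)
cv2.imwrite('pics/c3.png',cv2.resize(np.hstack([a,b]),None,fx=2,fy=2,interpolation=cv2.INTER_CUBIC))"
```

```text
t 7.58 [ 0.4347 -0.4068  0.1546] [180.    0.  160.2] j7 123.0
(0.4338, -0.408, 0.043, 160) xyz [  0.4  -1.5 111.6] rot [0.001 0.    0.003]
```

View pics/c3.png

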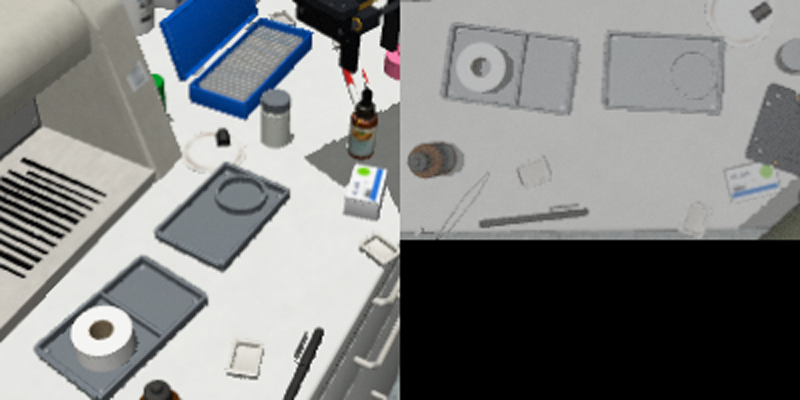

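The picture shows the label roll flat in the wide compartment (scene half (101,337), top half (481,68)), and the open gripper above the pipette bottle (bulb at (366,95)).

Emit:
{"method": "drive_tool", "body": {"moves": [{"x": 0,"y": 0,"z": 45,"rx": 0,"ry": 0,"rz": 0,"fingers": -0.38},{"x": 0,"y": 0,"z": 80,"rx": 0,"ry": 0,"rz": 0,"fingers": -0.38},{"x": 0,"y": 0,"z": 105,"rx": 0,"ry": 0,"rz": 0,"fingers": -0.38},{"x": 0,"y": 0,"z": 112,"rx": 0,"ry": 0,"rz": 0,"fingers": -0.38},{"x": 0,"y": 0,"z": 112,"rx": 0,"ry": 0,"rz": 0,"fingers": -0.38},{"x": 0,"y": 0,"z": 112,"rx": 0,"ry": 0,"rz": 0,"fingers": 1},{"x": 0,"y": 0,"z": 112,"rx": 0,"ry": 0,"rz": 0,"fingers": 1},{"x": 0,"y": 0,"z": 112,"rx": 0,"ry": 0,"rz": 0,"fingers": 1},{"x": 0,"y": 0,"z": 112,"rx": 0,"ry": 0,"rz": 0,"fingers": 1},{"x": 0,"y": 0,"z": 112,"rx": 0,"ry": 0,"rz": 0,"fingers": 1}], "force": 15}}

```text
time_s: 8.93
tool_pos: [0.4339, -0.4084, 0.0429]
tool_rot: [-180.0, 0.0, 160.0]
force: [0.8, 0.3, 1.7]
grip_width: 0.032
grasp_force: 14.8
```

```bash
python3 -c "
from h import *
p=(np.array([532.5,-33.8])+[[np.cos(-.138),-np.sin(-.138)],[np.sin(-.138),np.cos(-.138)]]@np.array([0,-45.]))/1e3; print(p)
plan((p[0],p[1],.14,172),(p[0],p[1],.047,172))"
```

```text
[ 0.52630969 -0.07837219]
t 8.93 [ 0.4339 -0.4084  0.0429] [-180.    0.  160.] j7 128.0
(np.float64(0.5263096917801316), np.float64(-0.07837218958210411), 0.14, 172) xyz [ 25.9 341.7 -97.2] rot [-0.     0.001 -0.209]
(np.float64(0.5263096917801316), np.float64(-0.07837218958210411), 0.047, 172) xyz [ 26.  341.7  -4.2] rot [-0.     0.001 -0.209]
```

Emit:
{"method": "drive_tool", "body": {"moves": [{"x": 0,"y": 0,"z": -30,"rx": 0,"ry": 0,"rz": 0,"fingers": 1},{"x": 0,"y": 10,"z": -65,"rx": 0,"ry": 0,"rz": 0,"fingers": 1},{"x": 4,"y": 50,"z": -80,"rx": 0,"ry": 0,"rz": -0.03,"fingers": 1},{"x": 8,"y": 100,"z": -80,"rx": 0,"ry": 0,"rz": -0.06,"fingers": 1},{"x": 12,"y": 150,"z": -80,"rx": 0,"ry": 0,"rz": -0.09,"fingers": 1},{"x": 15,"y": 200,"z": -80,"rx": 0,"ry": 0,"rz": -0.12,"fingers": 1},{"x": 19,"y": 250,"z": -80,"rx": 0,"ry": 0,"rz": -0.15,"fingers": 1},{"x": 23,"y": 300,"z": -80,"rx": 0,"ry": 0,"rz": -0.18,"fingers": 1},{"x": 26,"y": 330,"z": -70,"rx": 0,"ry": 0,"rz": -0.209,"fingers": 1},{"x": 26,"y": 342,"z": -50,"rx": 0,"ry": 0,"rz": -0.209,"fingers": 1},{"x": 26,"y": 342,"z": -25,"rx": 0,"ry": 0,"rz": -0.209,"fingers": 1},{"x": 26,"y": 342,"z": -12,"rx": 0,"ry": 0,"rz": -0.209,"fingers": 1},{"x": 26,"y": 342,"z": -6,"rx": 0,"ry": 0,"rz": -0.209,"fingers": 1},{"x": 26,"y": 342,"z": -4,"rx": 0,"ry": 0,"rz": -0.209,"fingers": 1},{"x": 26,"y": 342,"z": -4,"rx": 0,"ry": 0,"rz": -0.209,"fingers": 1},{"x": 26,"y": 342,"z": -4,"rx": 0,"ry": 0,"rz": -0.209,"fingers": 1}]}}

```text
time_s: 10.92
tool_pos: [0.5266, -0.0779, 0.0471]
tool_rot: [180.0, 0.1, 172.0]
force: [0.4, -0.4, 0.2]
grip_width: 0.032
grasp_force: 14.8
```

```bash
python3 -c "
from h import *
plan((.526,-.0785,.15,172))
shot('scene','s4.png');crop('s4.png',150,170,200,190,3,'cs4.png')"
```

```text
t 10.93 [ 0.5266 -0.0779  0.0471] [1.80e+02 1.00e-01 1.72e+02] j7 97.0
(0.526, -0.0785, 0.15, 172) xyz [   0.4   -0.7 -102.9] rot [ 0.001  0.001 -0.   ]
```

View pics/cs4.png

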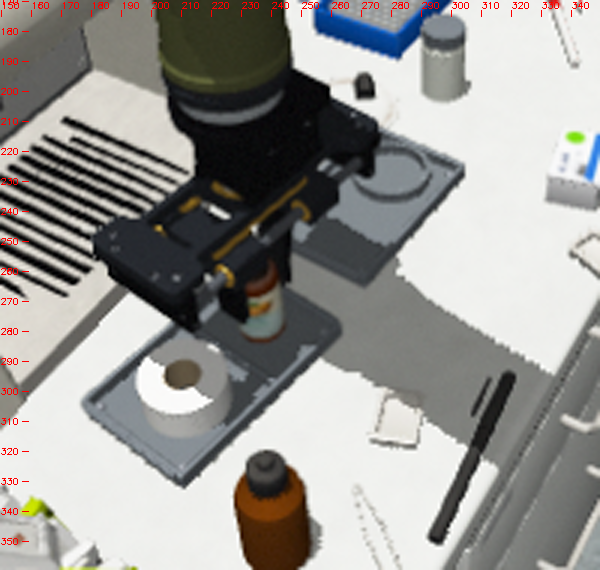

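The picture shows the bottle upright at (265,330) in the narrow compartment, with the roll beside it at (183,380). I lower the last bit, release and lift.

Emit:
{"method": "drive_tool", "body": {"moves": [{"x": 0,"y": 0,"z": 1.5,"rx": 0,"ry": 0,"rz": 0,"fingers": 1},{"x": 0,"y": 0,"z": 1.5,"rx": 0,"ry": 0,"rz": 0,"fingers": 1},{"x": 0,"y": 0,"z": 1,"rx": 0,"ry": 0,"rz": 0,"fingers": -0.4},{"x": 0,"y": 0,"z": 1,"rx": 0,"ry": 0,"rz": 0,"fingers": -0.4},{"x": 0,"y": 0,"z": 1,"rx": 0,"ry": 0,"rz": 0,"fingers": -0.4},{"x": 0,"y": 0,"z": -30,"rx": 0,"ry": 0,"rz": 0,"fingers": -0.4},{"x": 0,"y": 0,"z": -70,"rx": 0,"ry": 0,"rz": 0,"fingers": -0.4},{"x": 0,"y": 0,"z": -110,"rx": 0,"ry": 0,"rz": 0,"fingers": -0.4},{"x": 0,"y": 0,"z": -110,"rx": 0,"ry": 0,"rz": 0,"fingers": -0.4}]}}

```text
time_s: 12.1
tool_pos: [0.5285, -0.0781, 0.1597]
tool_rot: [179.9, 0.4, 172.0]
force: [-0.2, 0.5, 0.7]
grip_width: 0.0609
grasp_force: 0.0
```

```bash
python3 -c "
from h import *
plan((.3935,-.3287,.13,104),(.3935,-.3287,.021,104))"
```

```text
t 12.1 [ 0.5285 -0.0781  0.1597] [179.9   0.4 172. ] j7 92.0
(0.3935, -0.3287, 0.13, 104) xyz [  99.  -267.    28.6] rot [0.005 0.005 1.187]
(0.3935, -0.3287, 0.021, 104) xyz [  99.7 -267.2  137.6] rot [0.005 0.005 1.187]
```

Emit:
{"method": "drive_tool", "body": {"moves": [{"x": 97,"y": -266,"z": 20,"rx": 0,"ry": 0,"rz": 1.187,"fingers": -0.6},{"x": 97,"y": -266,"z": 20,"rx": 0,"ry": 0,"rz": 1.187,"fingers": -0.6},{"x": 97,"y": -266,"z": 20,"rx": 0,"ry": 0,"rz": 1.187,"fingers": -0.6},{"x": 97,"y": -266,"z": 20,"rx": 0,"ry": 0,"rz": 1.187,"fingers": -0.6},{"x": 97,"y": -266,"z": 20,"rx": 0,"ry": 0,"rz": 1.187,"fingers": -0.6},{"x": 97,"y": -266,"z": 20,"rx": 0,"ry": 0,"rz": 1.187,"fingers": -0.6},{"x": 97,"y": -266,"z": 20,"rx": 0,"ry": 0,"rz": 1.187,"fingers": -0.6},{"x": 97,"y": -266,"z": 20,"rx": 0,"ry": 0,"rz": 1.187,"fingers": -0.6},{"x": 97,"y": -266,"z": 20,"rx": 0,"ry": 0,"rz": 1.187,"fingers": -0.6},{"x": 97,"y": -266,"z": 20,"rx": 0,"ry": 0,"rz": 1.187,"fingers": -0.6},{"x": 97,"y": -266,"z": 20,"rx": 0,"ry": 0,"rz": 1.187,"fingers": -0.6}]}}

```text
time_s: 13.48
tool_pos: [0.3931, -0.3277, 0.1365]
tool_rot: [180.0, -0.0, 104.0]
force: [-0.3, -0.1, 1.0]
grip_width: 0.0697
grasp_force: 0.0
```

```bash
python3 -c "
from h import *
plan((.3935,-.3287,.021,104))
shot('scene','s5.png');crop('s5.png',200,130,190,150,4,'cs5.png')"
```

```text
t 13.47 [ 0.3931 -0.3277  0.1365] [180.  -0. 104.] j7 58.0
(0.3935, -0.3287, 0.021, 104) xyz [-1.100e+00  1.000e-01  1.155e+02] rot [ 0. -0.  0.]
```

View pics/cs5.png

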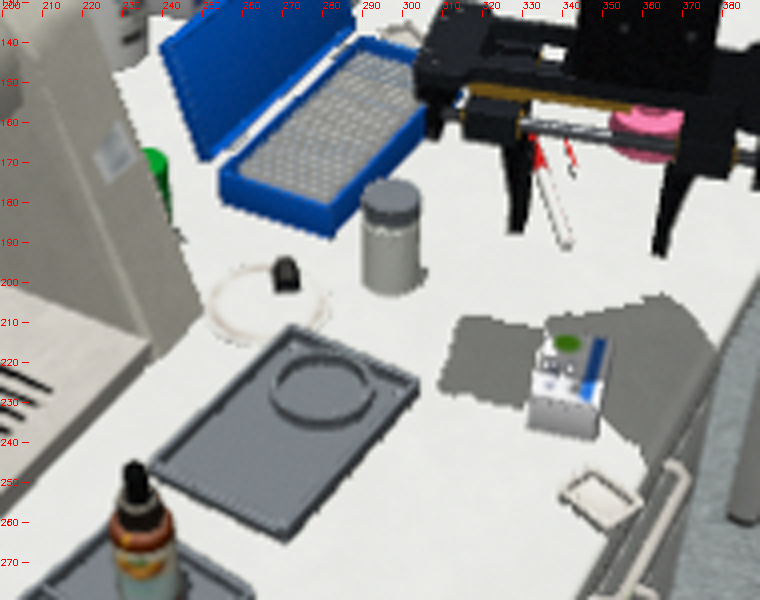

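The carton stands untouched at (568,385) below the fingers; the bottle stands upright in its tray (140,560).

Emit:
{"method": "drive_tool", "body": {"moves": [{"x": -1,"y": 0,"z": 50,"rx": 0,"ry": 0,"rz": 0,"fingers": -0.6},{"x": -1,"y": 0,"z": 95,"rx": 0,"ry": 0,"rz": 0,"fingers": -0.6},{"x": -1,"y": 0,"z": 115,"rx": 0,"ry": 0,"rz": 0,"fingers": -0.6},{"x": -1,"y": 0,"z": 115,"rx": 0,"ry": 0,"rz": 0,"fingers": -0.6},{"x": -1,"y": 0,"z": 115,"rx": 0,"ry": 0,"rz": 0,"fingers": -0.6},{"x": -1,"y": 0,"z": 115,"rx": 0,"ry": 0,"rz": 0,"fingers": 1},{"x": -1,"y": 0,"z": 115,"rx": 0,"ry": 0,"rz": 0,"fingers": 1},{"x": -1,"y": 0,"z": 115,"rx": 0,"ry": 0,"rz": 0,"fingers": 1},{"x": -1,"y": 0,"z": 115,"rx": 0,"ry": 0,"rz": 0,"fingers": 1},{"x": -1,"y": 0,"z": 115,"rx": 0,"ry": 0,"rz": 0,"fingers": 1}], "force": 12}}

```text
time_s: 14.78
tool_pos: [0.3934, -0.3288, 0.0218]
tool_rot: [180.0, -0.0, 104.0]
force: [-0.1, 1.0, 2.7]
grip_width: 0.0398
grasp_force: 12.0
```

```bash
python3 -c "
from h import *
a=-.064
M=np.array([[np.cos(a),-np.sin(a)],[np.sin(a),np.cos(a)]])
p=(np.array([524.5,-222.3])+M@np.array([0,33.]))/1e3; print(p,(np.array([524.5,-222.3])+M@np.array([0,-36.]))/1e3)
plan((p[0],p[1],.1,176.3),(p[0],p[1],.025,176.3))"
```

```text
[ 0.52661056 -0.18936756] [ 0.52219757 -0.2582263 ]
t 14.78 [ 0.3934 -0.3288  0.0218] [180.  -0. 104.] j7 68.0
(np.float64(0.5266105585032502), np.float64(-0.1893675609344774), 0.1, 176.3) xyz [103.1 163.  -78.2] rot [ 0.     0.    -1.262]
(np.float64(0.5266105585032502), np.float64(-0.1893675609344774), 0.025, 176.3) xyz [103.1 162.9  -3.2] rot [ 0.     0.    -1.262]
```

Emit:
{"method": "drive_tool", "body": {"moves": [{"x": 0,"y": 0,"z": -40,"rx": 0,"ry": 0,"rz": 0,"fingers": 1},{"x": 5,"y": 10,"z": -75,"rx": 0,"ry": 0,"rz": -0.15,"fingers": 1},{"x": 25,"y": 40,"z": -80,"rx": 0,"ry": 0,"rz": -0.32,"fingers": 1},{"x": 45,"y": 70,"z": -80,"rx": 0,"ry": 0,"rz": -0.49,"fingers": 1},{"x": 65,"y": 100,"z": -80,"rx": 0,"ry": 0,"rz": -0.66,"fingers": 1},{"x": 85,"y": 130,"z": -80,"rx": 0,"ry": 0,"rz": -0.83,"fingers": 1},{"x": 95,"y": 150,"z": -80,"rx": 0,"ry": 0,"rz": -1.0,"fingers": 1},{"x": 103,"y": 163,"z": -80,"rx": 0,"ry": 0,"rz": -1.17,"fingers": 1},{"x": 103,"y": 163,"z": -70,"rx": 0,"ry": 0,"rz": -1.262,"fingers": 1},{"x": 103,"y": 163,"z": -50,"rx": 0,"ry": 0,"rz": -1.262,"fingers": 1},{"x": 103,"y": 163,"z": -25,"rx": 0,"ry": 0,"rz": -1.262,"fingers": 1},{"x": 103,"y": 163,"z": -12,"rx": 0,"ry": 0,"rz": -1.262,"fingers": 1},{"x": 103,"y": 163,"z": -6,"rx": 0,"ry": 0,"rz": -1.262,"fingers": 1},{"x": 103,"y": 163,"z": -4,"rx": 0,"ry": 0,"rz": -1.262,"fingers": 1},{"x": 103,"y": 163,"z": -3.5,"rx": 0,"ry": 0,"rz": -1.262,"fingers": 1},{"x": 103,"y": 163,"z": -3.5,"rx": 0,"ry": 0,"rz": -1.262,"fingers": 1}]}}

```text
time_s: 16.77
tool_pos: [0.5269, -0.1897, 0.0258]
tool_rot: [-180.0, 0.1, 176.3]
force: [-1.9, -0.2, 3.7]
grip_width: 0.0399
grasp_force: 12.0
```

```bash
python3 -c "
from h import *
plan((.54,-.379,.11,176.3))
shot('scene','s6.png');crop('s6.png',180,130,190,150,4,'cs6.png')"
```

```text
t 16.77 [ 0.5269 -0.1897  0.0258] [-1.800e+02  1.000e-01  1.763e+02] j7 116.0
(0.54, -0.379, 0.11, 176.3) xyz [ -25.4 -188.   -84.2] rot [-0.     0.001 -0.   ]
```

View pics/cs6.png

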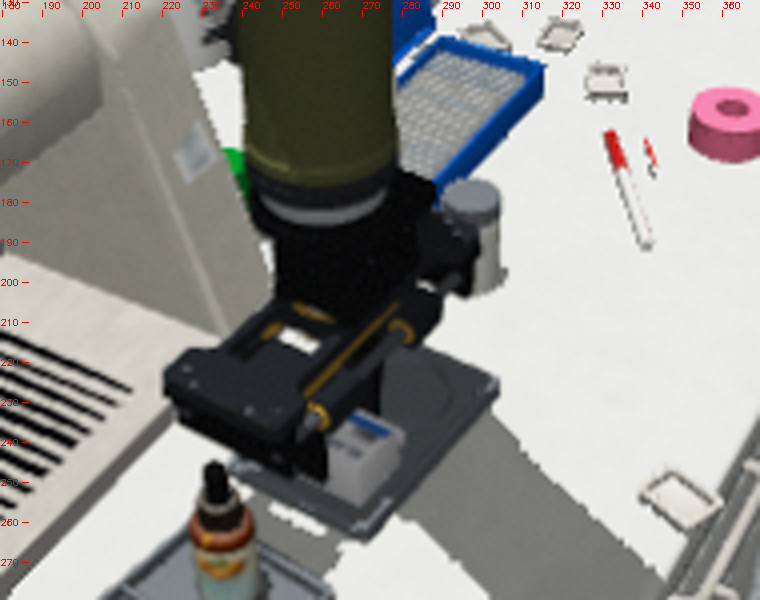

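The carton is in the free space beside the collar at (365,460), clear of the walls. I release, lift and go above the jar.

Emit:
{"method": "drive_tool", "body": {"moves": [{"x": 0,"y": 0,"z": 0,"rx": 0,"ry": 0,"rz": 0,"fingers": -0.25},{"x": 0,"y": 0,"z": 0,"rx": 0,"ry": 0,"rz": 0,"fingers": -0.25},{"x": 0,"y": 0,"z": 0,"rx": 0,"ry": 0,"rz": 0,"fingers": -0.25},{"x": 0,"y": 0,"z": -40,"rx": 0,"ry": 0,"rz": 0,"fingers": -0.25},{"x": 0,"y": 0,"z": -90,"rx": 0,"ry": 0,"rz": 0,"fingers": -0.25},{"x": -8,"y": -50,"z": -100,"rx": 0,"ry": 0,"rz": 0,"fingers": -0.38},{"x": -16,"y": -100,"z": -100,"rx": 0,"ry": 0,"rz": 0,"fingers": -0.38},{"x": -22,"y": -150,"z": -100,"rx": 0,"ry": 0,"rz": 0,"fingers": -0.38},{"x": -25.5,"y": -188,"z": -100,"rx": 0,"ry": 0,"rz": 0,"fingers": -0.38},{"x": -25.5,"y": -188,"z": -100,"rx": 0,"ry": 0,"rz": 0,"fingers": -0.38},{"x": -25.5,"y": -188,"z": -100,"rx": 0,"ry": 0,"rz": 0,"fingers": -0.38}]}}

```text
time_s: 18.2
tool_pos: [0.54, -0.3777, 0.1246]
tool_rot: [179.9, -0.0, 176.3]
force: [1.4, 0.1, 0.8]
grip_width: 0.0604
grasp_force: 0.0
```

```bash
python3 -c "
from h import *
plan((.54,-.379,.041,176.3))
shot('scene','s7.png');crop('s7.png',180,130,190,150,4,'cs7.png')"
```

```text
t 18.2 [ 0.54   -0.3777  0.1246] [179.9  -0.  176.3] j7 133.0
(0.54, -0.379, 0.041, 176.3) xyz [-0.1 -1.4 83.6] rot [ 0.001 -0.     0.   ]
```

View pics/cs7.png

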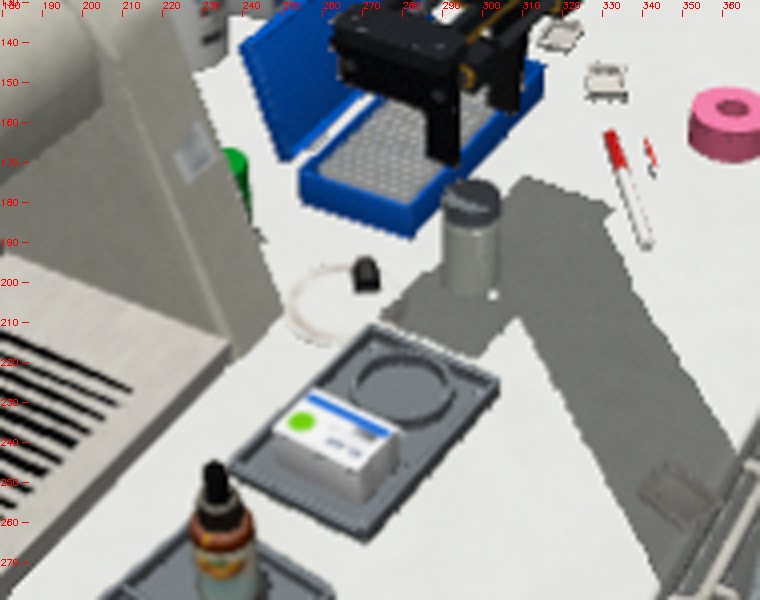

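The carton lies flat in its space (335,445); the gripper is above the white/grey-lid jar (472,235), and the green look-alike is off at (237,180).

Emit:
{"method": "drive_tool", "body": {"moves": [{"x": 0,"y": 0,"z": 35,"rx": 0,"ry": 0,"rz": 0,"fingers": -0.38},{"x": 0,"y": 0,"z": 65,"rx": 0,"ry": 0,"rz": 0,"fingers": -0.38},{"x": 0,"y": 0,"z": 84,"rx": 0,"ry": 0,"rz": 0,"fingers": -0.38},{"x": 0,"y": 0,"z": 84,"rx": 0,"ry": 0,"rz": 0,"fingers": -0.38},{"x": 0,"y": 0,"z": 84,"rx": 0,"ry": 0,"rz": 0,"fingers": -0.38},{"x": 0,"y": 0,"z": 84,"rx": 0,"ry": 0,"rz": 0,"fingers": 1},{"x": 0,"y": 0,"z": 84,"rx": 0,"ry": 0,"rz": 0,"fingers": 1},{"x": 0,"y": 0,"z": 84,"rx": 0,"ry": 0,"rz": 0,"fingers": 1},{"x": 0,"y": 0,"z": 84,"rx": 0,"ry": 0,"rz": 0,"fingers": 1},{"x": 0,"y": 0,"z": 84,"rx": 0,"ry": 0,"rz": 0,"fingers": 1}], "force": 15}}

```text
time_s: 19.5
tool_pos: [0.5401, -0.379, 0.0415]
tool_rot: [-180.0, 0.0, 176.3]
force: [0.3, -0.3, 2.7]
grip_width: 0.0373
grasp_force: 15.0
```

```bash
python3 -c "
from h import *
plan((.522,-.2583,.1,176.3),(.522,-.2583,.046,176.3))"
```

```text
t 19.5 [ 0.5401 -0.379   0.0415] [-180.     0.   176.3] j7 135.0
(0.522, -0.2583, 0.1, 176.3) xyz [ 25.8 119.2 -58.6] rot [-0.     0.001 -0.   ]
(0.522, -0.2583, 0.046, 176.3) xyz [ 25.8 119.2  -4.6] rot [-0.     0.001 -0.   ]
```

Emit:
{"method": "drive_tool", "body": {"moves": [{"x": 0,"y": 0,"z": -35,"rx": 0,"ry": 0,"rz": 0,"fingers": 1},{"x": 4,"y": 10,"z": -60,"rx": 0,"ry": 0,"rz": 0,"fingers": 1},{"x": 12,"y": 45,"z": -65,"rx": 0,"ry": 0,"rz": 0,"fingers": 1},{"x": 20,"y": 85,"z": -65,"rx": 0,"ry": 0,"rz": 0,"fingers": 1},{"x": 26,"y": 115,"z": -60,"rx": 0,"ry": 0,"rz": 0,"fingers": 1},{"x": 26,"y": 119,"z": -40,"rx": 0,"ry": 0,"rz": 0,"fingers": 1},{"x": 26,"y": 119,"z": -35,"rx": 0,"ry": 0,"rz": 0,"fingers": 1},{"x": 26,"y": 119,"z": -35,"rx": 0,"ry": 0,"rz": 0,"fingers": 1}]}}

```text
time_s: 20.5
tool_pos: [0.5208, -0.2598, 0.0754]
tool_rot: [-179.9, -0.1, 176.2]
force: [-0.3, 0.0, -0.4]
grip_width: 0.0374
grasp_force: 15.0
```

```bash
python3 -c "
from h import *
plan((.522,-.2583,.0455,176.3))
shot('scene','s8.png');crop('s8.png',220,140,120,110,5,'cs8.png')"
```

```text
t 20.5 [ 0.5208 -0.2598  0.0754] [-1.799e+02 -1.000e-01  1.762e+02] j7 123.0
(0.522, -0.2583, 0.0455, 176.3) xyz [-1.1  1.6 29.9] rot [-0.001 -0.001 -0.002]
```

View pics/cs8.png

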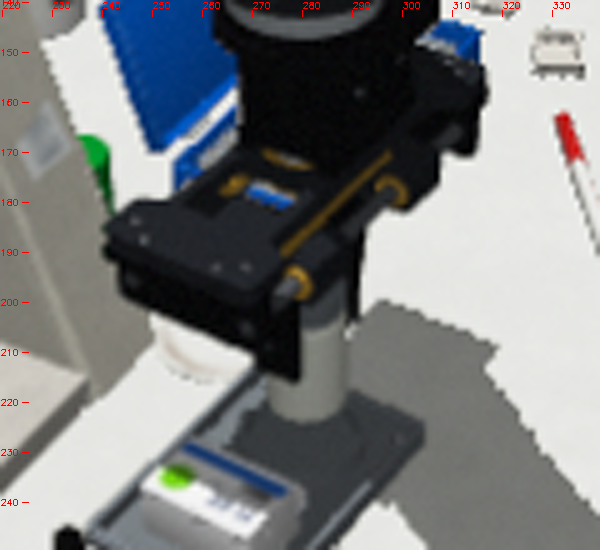

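Emit:
{"method": "drive_tool", "body": {"moves": [{"x": 0,"y": 0,"z": 15,"rx": 0,"ry": 0,"rz": 0,"fingers": 1},{"x": 0,"y": 0,"z": 23,"rx": 0,"ry": 0,"rz": 0,"fingers": 1},{"x": 0,"y": 0,"z": 26,"rx": 0,"ry": 0,"rz": 0,"fingers": 1},{"x": 0,"y": 0,"z": 28,"rx": 0,"ry": 0,"rz": 0,"fingers": 1},{"x": 0,"y": 0,"z": 30,"rx": 0,"ry": 0,"rz": 0,"fingers": 1},{"x": 0,"y": 0,"z": 31,"rx": 0,"ry": 0,"rz": 0,"fingers": 1},{"x": 0,"y": 0,"z": 31,"rx": 0,"ry": 0,"rz": 0,"fingers": 1}]}}

```text
time_s: 21.42
tool_pos: [0.5219, -0.2583, 0.0455]
tool_rot: [180.0, 0.0, 176.3]
force: [-1.7, 0.3, 1.1]
grip_width: 0.0371
grasp_force: 15.0
```

Emit:
{"method": "drive_tool", "body": {"moves": [{"x": 0,"y": 0,"z": 0.5,"rx": 0,"ry": 0,"rz": 0,"fingers": 1},{"x": 0,"y": 0,"z": 0,"rx": 0,"ry": 0,"rz": 0,"fingers": -0.3},{"x": 0,"y": 0,"z": 0,"rx": 0,"ry": 0,"rz": 0,"fingers": -0.3},{"x": 0,"y": 0,"z": 0,"rx": 0,"ry": 0,"rz": 0,"fingers": -0.3},{"x": 0,"y": 0,"z": -40,"rx": 0,"ry": 0,"rz": 0,"fingers": -0.3},{"x": 0,"y": 0,"z": -90,"rx": 0,"ry": 0,"rz": 0,"fingers": -0.3},{"x": 0,"y": -50,"z": -120,"rx": 0,"ry": 0,"rz": 0,"fingers": -0.3},{"x": 0,"y": -110,"z": -140,"rx": 0,"ry": 0,"rz": 0,"fingers": -0.3},{"x": 0,"y": -170,"z": -150,"rx": 0,"ry": 0,"rz": 0,"fingers": -0.3},{"x": 0,"y": -200,"z": -150,"rx": 0,"ry": 0,"rz": 0,"fingers": -0.3},{"x": 0,"y": -200,"z": -150,"rx": 0,"ry": 0,"rz": 0,"fingers": -0.3},{"x": 0,"y": -200,"z": -150,"rx": 0,"ry": 0,"rz": 0,"fingers": -0.3}]}}

```text
time_s: 22.92
tool_pos: [0.5091, -0.4566, 0.1944]
tool_rot: [179.9, -0.0, 176.3]
force: [-0.4, -0.0, 0.1]
grip_width: 0.0565
grasp_force: 0.0
```

```bash
python3 -c "
from h import *
shot('scene','s9.png');shot('top','t9.png')
crop('s9.png',165,170,155,180,3.2,'a.png');crop('t9.png',140,175,160,115,5,'ct9.png',.6)
crop('s9.png',165,165,160,145,4.1,'cs9.png')"
```

```text
(no output)
```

View pics/cs9.png

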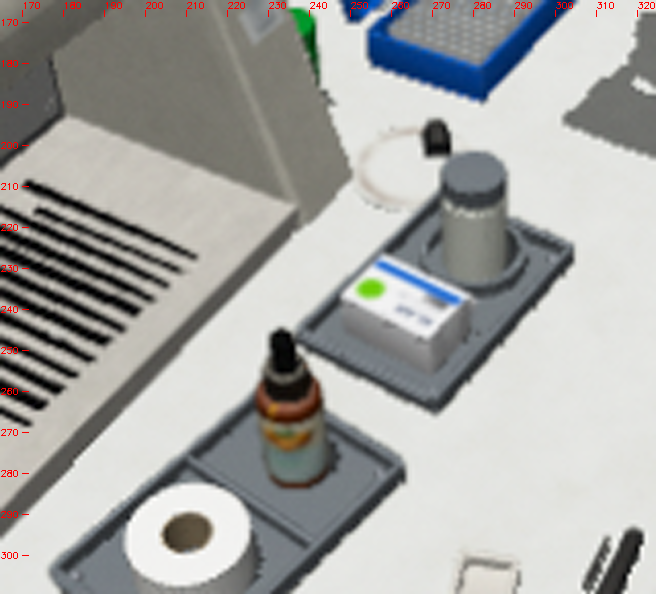

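View pics/ct9.png

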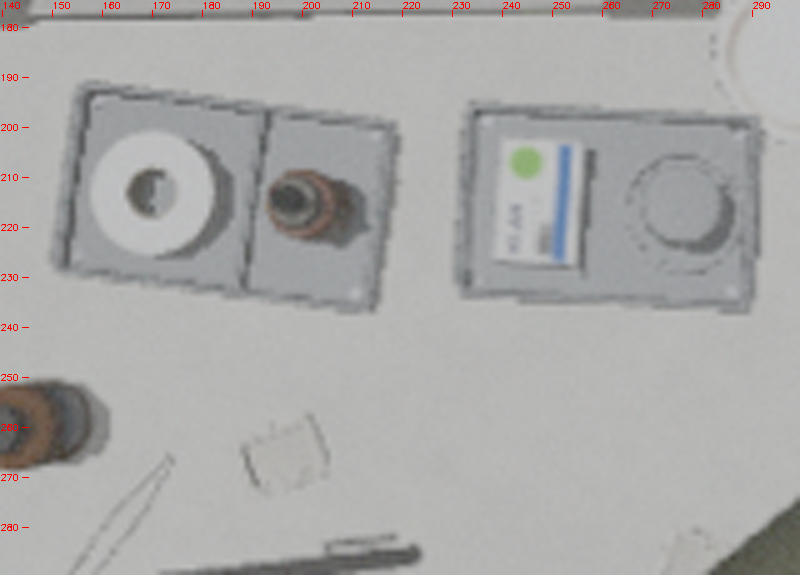

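Both kits look right: the roll (152,193) and bottle (305,205) are in the partitioned tray, the carton (540,202) and jar (683,203) in the well tray, the jar inside the collar. I'll check numerically against the limits before handing in.

Run:
```python
from h import *
T=load('t9.png');S=load('s9.png')
t=lambda p:(p[0]/5+139.5,p[1]/5+174.5); s=lambda p:(p[0]/4.1+164.5,p[1]/4.1+164.5)
tr={'p':((532.5,-33.8),-.138),'w':((524.5,-222.3),-.064)}
for n,k,a,b,z in [('roll','p',(152,193),(187,533),.032),('bulb','p',(290,195),(283,337),.106),('carton','w',(540,202),(407,294),.034),('jar','w',(683,203),(474,170),.074)]:
    c,y=tr[k]; M=np.array([[np.cos(y),np.sin(y)],[-np.sin(y),np.cos(y)]])
    X=tri(T,t(a),S,s(b))[0]*1e3
    print(n,'z',X[2].round(1),'want',z*1e3,'tri',np.round(M@(X[:2]-c),1),'top',np.round(M@(atz(T,t(a),z)[:2]*1e3-c),1),'scene',np.round(M@(atz(S,s(b),z)[:2]*1e3-c),1))
```

```text
roll z 33.0 want 32.0 tri [-3.1 31.7] top [-3.6 31.5] scene [-1.9 31.7]
bulb z 98.5 want 106.0 tri [  1.5 -48.7] top [  1.  -50.4] scene [ -3.7 -43.6]
carton z 34.9 want 34.0 tri [-0.1 32.1] top [-0.3 32. ] scene [ 0.7 31.5]
jar z 74.6 want 74.0 tri [  0.8 -36.8] top [  0.4 -37. ] scene [  1.6 -37.2]
```

All four are well inside their limits and at the right heights; the bulb's lower z comes from picking its rounded tip, since the bottle stands upright in the pictures.

```bash
python3 -c "
from h import *
print(workorder.sign_off())"
```

```text
the job is handed in; nothing more can be done
None
```

Both kits are made up and the job was handed in at about 23 s of the 96 s allowed: all four things measured inside their limits, and I never reached for the brown bottle or the steel mould; sign-off gave no verdict.

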